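Shuttle the rings to the stop and hold the cell lid half open

TASK

The rings are ready to go into the small grey plating cell, whose lid falls shut by itself. Slide the ring carriage along the rail in front of the cell all the way to the left, against its end stop, and only then lift the lid by its handle to 45 degrees (level with the pin on the arc beside the hinge) and keep holding it there: the program finishes while the gripper is still holding the lid, and the carriage stays at its stop. Leave the bottle, beaker, timer and dish round the cell where they stand.

Things in the scene. Friction and masses are not known exactly. Their poses are not given: they have to be found in the camera images.
- cell: the fixed plating cell: open grey tank, 140 mm deep (its x) by 220 mm wide (its y) by 83 mm high. Origin at the centre of the tank's underside, on the worktop; x points away from the robot to the hinge, y left along the rail, z up; turned by up to 12 degrees. The rail (low end blocks 28 mm high, 250 mm over all) runs along y, its centre line 130 mm in front of the origin (x = -0.130)
- arc_pin (a point): middle of the stout pin at 45 degrees on the thin steel arc (60 mm radius, round the hinge axis) on the tank's right-hand side; the lid's edge lies level with it when the lid is at 45 degrees
- carriage_post (a point): the carriage's grip: a plain upright steel round post, 14 mm thick, whose top is 105 mm above the worktop; this point is on its axis, 85 mm above the worktop. The carriage below it is a black block 90 mm long along the rail, 46 mm wide, top at 34 mm, with a ring lying on a short peg (top at 44 mm) 31 mm either side of the post
- carriage (a joint): position of the carriage along the rail (m): 0 at the right-hand end, grows to the left (cell +y), 0.130 hard against the left-hand end stop; slides with about 2 N of friction and stays where it is left. Starts between 0.005 and 0.06
- lid_handle (a point): middle of the lid's handle: a round steel bar 10 mm thick and 110 mm long along the cell's y, carried 40 mm above the lid on a post at each end, near the lid's front edge. With the lid shut it is 127 mm above the worktop, 60 mm in front of the cell's origin (x = -0.060, y = 0)
- lid_hinge (a point): middle of the lid's hinge axis, which runs along the cell's y at the back of the tank, 66 mm behind the cell's origin and 87 mm above the worktop. The handle bar is 126 mm in front of and 40 mm above it when the lid is shut
- lid (a joint): opening angle of the lid (rad): 0 shut (lid level, 4 mm plate), grows as the front edge goes up and back; it stops at 1.40. 0.785 is the wanted 45 degrees. The lid weighs 0.4 to 0.85 kg and falls shut from any angle when it is let go; holding it takes some 3 to 7 N upward at the handle
- bottle_small_mid (a point): bystander, loose: small white bottle with a screw cap, 36 mm across, 73 mm tall; this point is on its axis, 36 mm above its foot, z axis up
- beaker_empty_mid (a point): bystander, loose: empty clear beaker, 62 mm across, 75 mm tall; this point is on its axis, 37 mm above its foot, z axis up
- kitchen_timer_mid (a point): bystander, loose: round wind-up timer, 62 mm across, 37 mm tall; this point is on its axis, 18 mm above its foot, z axis up
- ring_dish_mid (a point): bystander, loose: shallow round clear dish, 86 mm across, 17 mm tall; this point is on its axis, 8 mm above its foot, z axis up
Not all that is in view belongs to the job. What is shaped like the part that bears bottle_small_mid but blue is not meant.

How it is judged:
By the outcome, as a careful person would: the job done as asked, in the order asked, and still so for the second after the job is handed in, while the arm keeps its last pose, push and grip.
It also fails if it takes over 48 s, if anything falls off the work surface, if the arm or the gripper's body presses on something with over 40 N, if the wrist force passes 120 N, or if a joint passes its speed limit or range.

ROBOT

A 6-joint arm with a two-finger parallel gripper is mounted at the origin on a cart in front of the work surface, level with it; the furniture and walls round the work are solid. World frame = base frame: x ahead of the robot, y to its left, z up, the work surface at z = 0. Lengths are in m, angles in rad, forces in N, time in s.
With the tool pointing down it reaches from about 0.375 to 0.9 m from the base axis. Payload 3.1 kg.
Tool frame: the origin (TCP) lies at the very end of the fingers, on their centre line; the grasp point (between the pads) lies 19 mm behind it (manip.pinch_z is the distance from the TCP to the grasp point, in m); z points along the fingers, y is the line along which they close (so a half turn about z gives the same grasp; the last joint's range is limited). The gripper opens to 85 mm and grips with 20 to 120 N. Pads are 22 mm wide; open, the fingers measure 114 mm over their backs; the gripper's body (76 mm by 85 mm) begins 54 mm behind the grasp point. The pads swing forward as they close: fully open they stand 13 mm farther back than shut.
Start: joints at [1.115, 0.527, 1.433, -0, 1.181, -0.178], TCP at [0.171, 0.601, 0.231] pointing down, gripper open.
Joint ranges: [-3.08, 3.08], [-0.75, 2.2], [0.22, 2.44], [-1.43, 4.57], [0, 2.65], [-2.85, 2.85]. Speed limits (rad/s): [2.79, 2.79, 3.14, 3.14, 3.14, 3.14].

INTERFACE

Orientations are given as a unit quaternion [x, y, z, w].
In Python, from station import manip gives the robot as it stands.
- The arm moves only by the tool servo_tool, never from a script. Its argument "commands" is one flat list of numbers, 7 for each row, row after row: the shift along the tool's x, y, z each as a share of 500 mm, from -1 to 1, then the turn, a rotation vector about the tool's x, y, z each as a share of 360 degrees, from -1 to 1, then the opening, from -1 (shut) to 1 (fully open). In form: [dx, dy, dz, rx, ry, rz, claw, dx, dy, dz, rx, ry, rz, claw, ...]. A call has 1 to 12 rows; each row shifts and turns the commanded pose from where the row before left it, along the tool's axes as they then stand; what a row does not reach is not made up. A row lasts 1/12 s, in which the tool goes at most 41.7 mm and 7.16 degrees, less where a joint would pass 70% of its speed; a pose out of reach is approached as far as the arm can. A call with a number of a shift or a turn outside -1 to 1 is refused whole. A call with a gripper value outside its range is refused whole. The fingers move at their own pace and stop on an object; "force" is the grip in N (left out, the last holds). Time passes only in rows, so rows that do not move let the fingers close. It gives the time, the measured TCP pose, the force, the opening and the grip force at its end, in the units of the state.
- manip.sense(): the state, without advancing time (a new reading comes with each control period).
- manip.snapshot(name): name is "scene" or "top" or "wrist"; returns a dict with "img" (480x640x3 uint8, red, green, blue), "mtx" (3x3 intrinsics, pixels), "distortion" ([k1, k2, p1, p2, k3] as OpenCV has them; the pictures are not rectified), "world_to_cam" (4x4, takes a point from world to camera coordinates). Camera axes: x right, y up, looking along -z (the intrinsics and any distortion apply to the point x, -y, -z); pixel columns grow to the right and rows downward; lengths in m; the calibration is good to about 2 mm. A picture is of the moment at which its call begins. There is no depth.
- manip.sign_off(): hands the job in; it is judged then, once.
Trained networks look in a picture, given as the dict that the camera call returned (one of the last four; its "shot" number tells which), for a name from the list of things; names that differ only in an ending like _2 or _b are one class to them, and where a whole thing is asked for, a point or a joint stands for the part that bears it (a point fixed in the world has none). Each returns a list of dicts, best first, with "conf" (0 to 1); they miss things now and then, are a little off and sometimes report something else, mostly with a low value. They report only what shows in the picture. A call takes as long as a camera call. They do not tell look-alikes from the thing itself.
- manip.look_for(picture, query): "box" ([left, top, width, height] in pixels, round what is visible of it).
- manip.silhouettes(picture, query): "pixels" (480x640 bool, what is visible of it) and "box" ([left, top, width, height] in pixels, round what is visible of it).
The state is a dict: "t": time; "q": joint angles; "qd": joint speeds; "tau": joint torques, N m; "tcp_pos": TCP position; "tool_rot": TCP orientation; "force": force on the tool from outside, world axes, zero at the start; "ft_torque": the same for the moment, N m; "finger_gap": opening from 0.0 (shut) to 1.0 (fully open); "gripper_force": force on a finger pad.
Only numpy, scipy, OpenCV 4.12 (cv2) and the standard library are available. Lean on these libraries where they do the work, as an engineer would, in place of code of your own. Each camera call takes 0.05 s, during which the arm holds its last target. There are 200 camera calls.

## Working session

There is one attempt and no reset: what is moved stays moved. The work goes in short steps, Python scripts to look and compute and a tool call to move; the robot and the scene stay as the last step left them, time stands still between calls to the robot, and variables do not carry over. Pictures are saved under pics/ and viewed, at most 10 in all, crops included, and the job is handed in when it is done.

Besides the shell and the picture viewer there is one more tool, called in YAML: its name, and indented under it one key for each argument. servo_tool: Moves the arm, as the interface text tells. Its arguments: {"type":"object","properties":{"commands":{"type":"array"},"force":{"type":"number"}},"required":["commands"]}

```bash
mkdir -p pics; cat > h.py <<'E'
import numpy as np,cv2
from station import manip
def snap(n,save=None):
    s=manip.snapshot(n)
    if save: cv2.imwrite('pics/'+save,s['img'][:,:,::-1])
    return s
E
python3 - <<'E'
from h import *
np.set_printoptions(precision=4,suppress=True)
a=snap('scene','s1.png');b=snap('top','t1.png')
for s in(a,b):
    print(s['mtx'],s['distortion'],s['world_to_cam'])
    for n in['cell','arc_pin','carriage_post','carriage','lid_handle','lid_hinge','lid','bottle_small_mid','beaker_empty_mid','kitchen_timer_mid','ring_dish_mid']:
        try: print(n,[(np.round(d['box']).tolist(),round(d['conf'],2)) for d in manip.look_for(s,n)][:3])
        except Exception as e: print(n,e)
print(manip.sense())
E
```

```text
[[479.6651   0.     318.6103]
 [  0.     479.6651 240.1615]
 [  0.       0.       1.    ]] [-0.0025  0.      0.      0.      0.    ] [[ 0.4447 -0.8955  0.0186 -0.1876]
 [ 0.609   0.3176  0.7268 -0.4524]
 [-0.6567 -0.3119  0.6866 -0.5224]
 [ 0.      0.      0.      1.    ]]
cell [([243.0, 216.0, 178.0, 157.0], 0.86)]
arc_pin [([246.0, 221.0, 180.0, 153.0], 0.93)]
carriage_post [([311.0, 307.0, 60.0, 55.0], 0.56)]
carriage [([311.0, 307.0, 54.0, 56.0], 0.56)]
lid_handle [([267.0, 222.0, 145.0, 83.0], 0.87), ([242.0, 218.0, 181.0, 155.0], 0.63)]
lid_hinge [([243.0, 224.0, 176.0, 152.0], 0.79)]
lid [([269.0, 222.0, 139.0, 82.0], 0.69)]
bottle_small_mid [([242.0, 239.0, 16.0, 38.0], 0.92), ([169.0, 233.0, 23.0, 28.0], 0.63)]
beaker_empty_mid [([435.0, 272.0, 38.0, 53.0], 0.9)]
kitchen_timer_mid [([418.0, 345.0, 39.0, 35.0], 0.89)]
ring_dish_mid [([201.0, 281.0, 48.0, 38.0], 0.67)]
[[489.347    0.     315.4786]
 [  0.     489.347  232.5491]
 [  0.       0.       1.    ]] [-0.0391  0.      0.      0.      0.    ] [[-0.0202 -0.9998  0.      0.097 ]
 [ 0.9884 -0.02    0.1505 -0.572 ]
 [-0.150
[... 560 characters left out ...]
0, 259.0, 24.0, 19.0], 0.53), ([415.0, 250.0, 26.0, 28.0], 0.19)]
beaker_empty_mid [([411.0, 197.0, 29.0, 33.0], 0.75)]
kitchen_timer_mid [([417.0, 253.0, 23.0, 25.0], 0.89)]
ring_dish_mid [([246.0, 268.0, 32.0, 41.0], 0.69)]
{'t': 1.2, 'q': array([ 1.1145,  0.5275,  1.4327, -0.    ,  1.1814, -0.1785]), 'qd': array([ 0.0009, -0.0008,  0.0013,  0.0002,  0.0009, -0.001 ]), 'tau': array([  0.0005, -44.2329, -17.8419,  -0.0004,   0.0009,  -0.    ]), 'tcp_pos': array([0.1714, 0.601 , 0.2313]), 'tool_rot': array([ 0.1385,  0.9904, -0.    , -0.    ]), 'force': array([-0.1701,  0.2429,  0.0763]), 'ft_torque': array([ 0.0083,  0.0011, -0.0238]), 'gripper_force': 0.0, 'finger_gap': 1.0049798784399866}
```

```bash
python3 - <<'E'
import cv2
a=cv2.imread('pics/t1.png')[170:320,240:440];cv2.imwrite('pics/t1c.png',cv2.resize(a,None,fx=4,fy=4,interpolation=cv2.INTER_CUBIC))
a=cv2.imread('pics/s1.png')[205:385,235:475];cv2.imwrite('pics/s1c.png',cv2.resize(a,None,fx=3.33,fy=3.33,interpolation=cv2.INTER_CUBIC))
E
```

```text
(no output)
```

View pics/t1c.png

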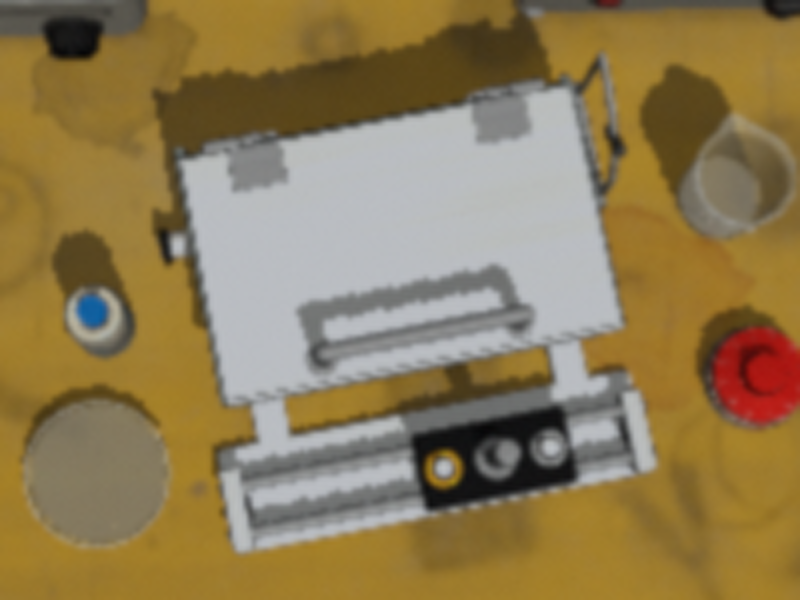

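View pics/s1c.png

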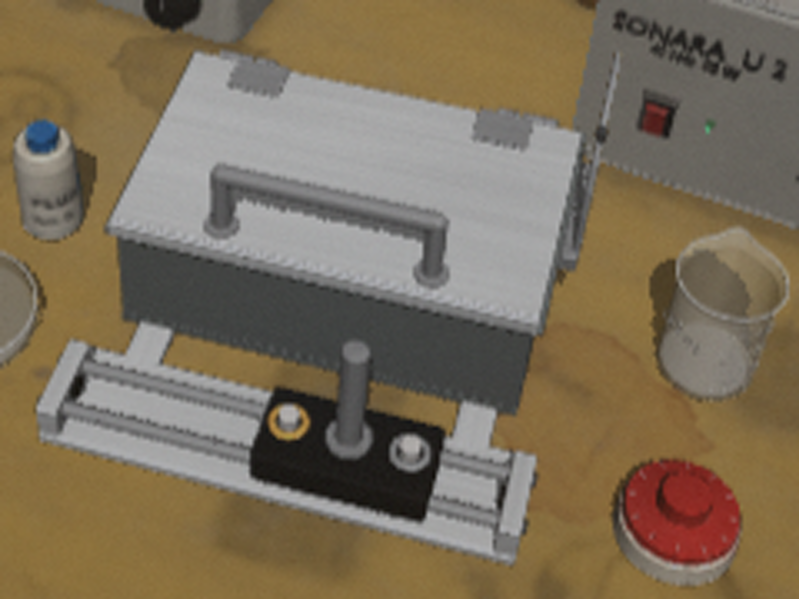

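```bash
cat > fit.py <<'E'
from h import *
from scipy.optimize import least_squares
np.set_printoptions(precision=4,suppress=True)
S={n:manip.snapshot(n) for n in('scene','top')}
def proj(n,P):
    s=S[n];T=s['world_to_cam'];p=T[:3,:3]@P+T[:3,3];p=p*[1,-1,-1]
    return cv2.projectPoints(p.reshape(1,3),np.zeros(3),np.zeros(3),s['mtx'],s['distortion'])[0].ravel()
ob={'top':dict(hl=(318,352),hr=(528,318),ll=(228,403),lr=(622,325),rl=(229,507),rr=(650,430),p=(508,455),pin=(615,147)),
'scene':dict(hl=(215,172),hr=(443,225),ll=(108,232),lr=(540,330),rl=(57,375),rr=(527,500),p=(355,350),pin=(601,133))}
f={'top':lambda u:(240+u[0]/4-.4,170+u[1]/4-.4),'scene':lambda u:(235+u[0]/3.33-.35,205+u[1]/3.33-.35)}
def pts(v):
    x,y,t,c,lx,ly,pq=v
    return dict(hl=(-.06,.053,.127),hr=(-.06,-.053,.127),ll=(lx,ly,.089),lr=(lx,-ly,.089),rl=(-.13,.125,.028),rr=(-.13,-.125,.028),p=(-.13,c,.105),pin=(.0236,pq,.1294))
def w(v,P):
    c,s=np.cos(v[2]),np.sin(v[2]);return np.array([v[0]+c*P[0]-s*P[1],v[1]+s*P[0]+c*P[1],P[2]])
def res(v,split=False):
    return np.concatenate([proj(n,w(v,P))-f[n](ob[n][k]) for n in S for k,P in pts(v).items()])
if __name__=='__main__':
    r=least_squares(res,[.6,.1,.15,-.03,-.075,.112,-.125]);v=r.x
    print(v,np.degrees(v[2]));print(r.fun.reshape(2,-1,2))
    for k,P in pts(v).items():print(k,w(v,P))
    print('post',w(v,(-.13,v[3],.085)),'stop',w(v,(-.13,.065,.085)),'handle',w(v,(-.06,0,.127)),'joint',v[3]+.065)
E
python3 fit.py
```

```text
[ 0.5741  0.0316  0.168  -0.0325 -0.0757  0.1113 -0.1202] 9.628199051101271
[[[ 3.445   1.1408]
  [-2.2224 -0.3519]
  [ 0.2808 -2.4345]
  [-0.2186 -0.9032]
  [-1.4222 -0.8498]
  [ 1.283  -0.8281]
  [-0.0077  0.6037]
  [ 0.0288  0.6957]]

 [[ 2.448   0.3831]
  [-1.3629 -0.3757]
  [ 0.0683  1.2655]
  [ 0.4189  1.9103]
  [-0.7458  1.39  ]
  [-0.1523  0.2711]
  [-0.205  -0.0427]
  [-0.4682 -1.2638]]]
hl [0.506  0.0738 0.127 ]
hr [ 0.5238 -0.0307  0.127 ]
ll [0.4808 0.1287 0.089 ]
lr [ 0.518  -0.0908  0.089 ]
rl [0.425  0.1331 0.028 ]
rr [ 0.4668 -0.1134  0.028 ]
p [ 0.4513 -0.0222  0.105 ]
pin [ 0.6174 -0.083   0.1294]
post [ 0.4513 -0.0222  0.085 ] stop [0.435 0.074 0.085] handle [0.5149 0.0216 0.127 ] joint 0.03251654389034262
```

The white bottle with the blue cap at top-crop (98,320) is the bystander that matters. The blue look-alike is farther left, at about (208,268) in the full top picture, and I reach for neither. The carriage has a single post, at top-crop (508,455) and scene-crop (355,350). The handle bar runs from (318,352) to (528,318) in the top crop. The fitted heights and sizes are consistent to about 3 mm. I'm moving above the post now.

servo_tool:
  commands: [-0.044,-0.0522,0.003,0,0,0,1,-0.044,-0.0522,0.003,0,0,0,1,-0.044,-0.0522,0.003,0,0,0,1,-0.044,-0.0522,0.003,0,0,0,1,-0.044,-0.0522,0.003,0,0,0,1,-0.044,-0.0522,0.003,0,0,0,1,-0.044,-0.0522,0.003,0,0,0,1,-0.044,-0.0522,0.003,0,0,0,1,-0.044,-0.0522,0.003,0,0,0,1,-0.044,-0.0522,0.003,0,0,0,1,-0.044,-0.0522,0.003,0,0,0,1,-0.044,-0.0522,0.003,0,0,0,1]
  force: 40

```text
t: 2.3
tcp_pos: [0.34, 0.226, 0.2136]
tool_rot: [0.138, 0.99, 0.0, 0.0]
force: [-0.4, -0.1, -0.1]
finger_gap: 1.002
gripper_force: 0.0
```

servo_tool:
  commands: [-0.044,-0.0522,0.003,0,0,0,1,-0.044,-0.0522,0.003,0,0,0,1,-0.044,-0.0522,0.003,0,0,0,1,-0.044,-0.0522,0.003,0,0,0,1,-0.044,-0.0522,0.003,0,0,0,1,-0.044,-0.0522,0.003,0,0,0,1,-0.044,-0.0522,0.003,0,0,0,1,-0.044,-0.0522,0.003,0,0,0,1,0,0,0,0,0,-0.0177,1,0,0,0,0,0,-0.0177,1,0,0,0,0,0,-0.0177,1,0,0,0,0,0,-0.0177,1]

```text
t: 3.3
tcp_pos: [0.4515, -0.0221, 0.2014]
tool_rot: [-0.086, 0.996, -0.0, 0.0]
force: [-0.5, -0.0, -0.8]
finger_gap: 1.003
gripper_force: 0.0
```

servo_tool:
  commands: [0,0,0,0,0,0,1,0,0,0,0,0,0,1]

```text
t: 3.47
tcp_pos: [0.4515, -0.0217, 0.2014]
tool_rot: [-0.082, 0.997, -0.0, 0.0]
force: [-0.7, -0.3, 0.1]
finger_gap: 1.004
gripper_force: 0.0
```

```bash
python3 - <<'E'
from h import *
import fit
s=snap('wrist','w1.png');fit.S['wrist']=s
v=[0.5741,0.0316,0.168,-0.0325,-0.0757,0.1113,-0.1202]
im=s['img'][:,:,::-1].copy()
for k,P in fit.pts(v).items():
    p=fit.proj('wrist',fit.w(v,P));print(k,p)
    if abs(p).max()<2000: cv2.circle(im,(int(p[0]),int(p[1])),4,(0,255,0),1)
cv2.imwrite('pics/w1a.png',im)
E
```

```text
hl [441.6396 358.7991]
hr [277.0781 359.0078]
ll [508.138  308.6752]
lr [200.1352 309.2357]
rl [499.8254 214.4631]
rr [197.163  215.2791]
p [308.5718 245.2029]
pin [184.9168 462.7945]
```

View pics/w1a.png

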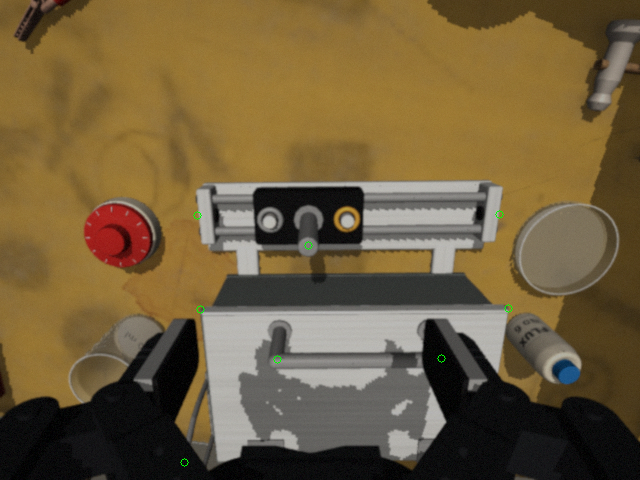

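The wrist picture shows the post top at (308,246), right on the predicted point, and the lid corners and rail ends match as well. I'm descending and gripping the post.

servo_tool:
  commands: [0,0,0.034,0,0,0,1,0,0,0.034,0,0,0,1,0,0,0.034,0,0,0,1,0,0,0.034,0,0,0,1,0,0,0.034,0,0,0,1,0,0,0.034,0,0,0,1,0,0,0.034,0,0,0,1,0,0,0.032,0,0,0,1,0,0,0,0,0,0,1,0,0,0,0,0,0,-1,0,0,0,0,0,0,-1,0,0,0,0,0,0,-1]
  force: 40

```text
t: 4.62
tcp_pos: [0.452, -0.0218, 0.0672]
tool_rot: [-0.083, 0.997, -0.0, 0.001]
force: [0.3, 1.3, -1.1]
finger_gap: 0.6
gripper_force: 0.0
```

servo_tool:
  commands: [0,0,0,0,0,0,-1,0,0,0,0,0,0,-1,0,0,0,0,0,0,-1,0,0,0,0,0,0,-1,0,0,0,0,0,0,-1,0,0,0,0,0,0,-1,0,0,0,0,0,0,-1,0,0,0,0,0,0,-1]

```text
t: 5.28
tcp_pos: [0.4518, -0.0218, 0.067]
tool_rot: [-0.083, 0.997, -0.0, 0.001]
force: [-0.9, -0.1, 6.6]
finger_gap: 0.149
gripper_force: 38.9
```

servo_tool:
  commands: [0,0.01,0,0,0,0,-1,0,0.02,0,0,0,0,-1,0,0.02,0,0,0,0,-1,0,0.02,0,0,0,0,-1,0,0.02,0,0,0,0,-1,0,0.02,0,0,0,0,-1,0,0.02,0,0,0,0,-1,0,0.02,0,0,0,0,-1,0,0.02,0,0,0,0,-1,0,0.01,0,0,0,0,-1,0,0,0,0,0,0,-1,0,0,0,0,0,0,-1]

```text
t: 6.28
tcp_pos: [0.4361, 0.0677, 0.067]
tool_rot: [-0.084, 0.996, 0.0, 0.0]
force: [-0.8, 1.2, 7.6]
finger_gap: 0.152
gripper_force: 39.1
```

servo_tool:
  commands: [0,0.004,0,0,0,0,-1,0,0.004,0,0,0,0,-1,0,0,0,0,0,0,-1,0,0,0,0,0,0,-1]

```text
t: 6.62
tcp_pos: [0.4354, 0.0712, 0.067]
tool_rot: [-0.084, 0.997, 0.0, 0.0]
force: [-1.8, 0.4, 7.8]
finger_gap: 0.153
gripper_force: 39.2
```

servo_tool:
  commands: [0,0.004,0,0,0,0,-1,0,0.003,0,0,0,0,-1,0,0,0,0,0,0,-1,0,0,0,0,0,0,-1]

```text
t: 6.95
tcp_pos: [0.435, 0.0739, 0.067]
tool_rot: [-0.084, 0.996, -0.001, 0.0]
force: [-1.9, -4.2, 7.4]
finger_gap: 0.152
gripper_force: 39.4
```

servo_tool:
  commands: [0,0.003,0,0,0,0,-1,0,0,0,0,0,0,-1,0,0,0,0,0,0,-1]

```text
t: 7.2
tcp_pos: [0.435, 0.074, 0.067]
tool_rot: [-0.085, 0.996, -0.001, 0.0]
force: [-2.4, -12.6, 7.0]
finger_gap: 0.149
gripper_force: 39.6
```

The carriage stopped at y = 0.074 as predicted, and the resisting force is rising. I'm releasing the post, going up and turning for the handle.

servo_tool:
  commands: [0,0,0,0,0,0,1,0,0,0,0,0,0,1,0,0,0,0,0,0,1,0,0,0,0,0,0,1,0,0,0,0,0,0,1,0,0,0,0,0,0,1,0,0,0,0,0,0,1]

```text
t: 7.78
tcp_pos: [0.4348, 0.0762, 0.0662]
tool_rot: [-0.084, 0.997, 0.0, -0.0]
force: [-0.2, 0.9, 0.2]
finger_gap: 1.0
gripper_force: 0.0
```

servo_tool:
  commands: [0,0,-0.02,0,0,0,1,0,0,-0.035,0,0,0,1,0,0,-0.035,0,0,0,1,0,0,-0.035,0,0,0,1,0,0,-0.035,0,0,0,1,0,0,-0.035,0,0,0,1,0,0,-0.035,0,0,0,1,0,0,-0.035,0,0,0,1,0,0,0,0,0,0,1]

```text
t: 8.53
tcp_pos: [0.4368, 0.076, 0.2015]
tool_rot: [-0.084, 0.996, -0.0, 0.003]
force: [0.4, 0.3, 0.4]
finger_gap: 1.0
gripper_force: 0.0
```

servo_tool:
  commands: [0,0,0,0,0,0.0192,1,0,0,0,0,0,0.0192,1,0,0,0,0,0,0.0192,1,0,0,0,0,0,0.0192,1,0,0,0,0,0,0.0192,1,0,0,0,0,0,0.0192,1,0,0,0,0,0,0.0192,1,0,0,0,0,0,0.0192,1,0,0,0,0,0,0.0192,1,0,0,0,0,0,0.0192,1,0,0,0,0,0,0.0192,1,0,0,0,0,0,0.0192,1]

```text
t: 9.53
tcp_pos: [0.4342, 0.0761, 0.1979]
tool_rot: [0.6, 0.8, -0.0, -0.001]
force: [-0.6, 1.4, 1.1]
finger_gap: 0.999
gripper_force: 0.0
```

servo_tool:
  commands: [0,0,0,0,0,0.0192,1,0,0,0,0,0,0,1,0,0,0,0,0,0,1]

```text
t: 9.78
tcp_pos: [0.4344, 0.0761, 0.1981]
tool_rot: [0.643, 0.765, -0.0, -0.001]
force: [0.1, -1.4, 0.7]
finger_gap: 0.999
gripper_force: 0.0
```

servo_tool:
  commands: [-0.027,0.028,0,0,0,0,1,-0.027,0.028,0,0,0,0,1,-0.027,0.028,0,0,0,0,1,-0.027,0.028,0,0,0,0,1,-0.027,0.028,0,0,0,0,1,0,0,0,0,0,0,1,0,0,0,0,0,0,1]

```text
t: 10.37
tcp_pos: [0.5153, 0.0209, 0.1982]
tool_rot: [0.644, 0.765, -0.0, -0.0]
force: [-0.6, 0.2, -0.6]
finger_gap: 1.001
gripper_force: 0.0
```

```bash
python3 - <<'E'
from h import *
import fit
s=snap('wrist');fit.S['wrist']=s
print(manip.sense()['tcp_pos'])
v=[0.5741,0.0316,0.168,0.065,-0.0757,0.1113,-0.1202]
im=s['img'][:,:,::-1].copy()
for k,P in fit.pts(v).items():
    p=fit.proj('wrist',fit.w(v,P));print(k,p)
    if abs(p).max()<2000: cv2.circle(im,(int(p[0]),int(p[1])),4,(0,255,0),1)
cv2.imwrite('pics/w2a.png',im)
E
```

```text
[0.5137 0.022  0.1984]
hl [312.6795 169.2665]
hr [311.8106 340.3139]
ll [285.949   59.0576]
lr [290.7728 379.1988]
rl [215.0886  48.4172]
rr [235.2296 348.612 ]
p [192.2991 142.7135]
pin [435.9678 430.0664]
```

View pics/w2a.png

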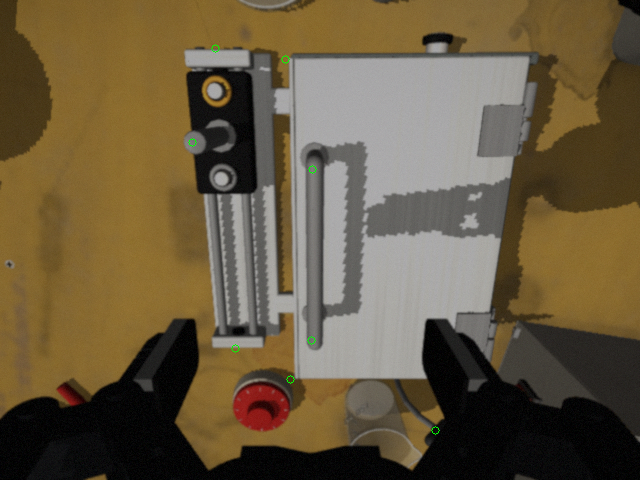

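The picture shows the carriage block hard against its left end block (post at (193,143)). The bar sits at column 315, centred between the fingers. I'm descending and gripping the bar.

servo_tool:
  commands: [0,0,0.03,0,0,0,1,0,0,0.03,0,0,0,1,0,0,0.03,0,0,0,1,0,0,0.03,0,0,0,1,0,0,0.03,0,0,0,1,0,0,0.03,0,0,0,1,0,0,0,0,0,0,1,0,0,0,0,0,0,1]
  force: 40

```text
t: 11.18
tcp_pos: [0.5139, 0.022, 0.1085]
tool_rot: [0.644, 0.765, -0.001, -0.001]
force: [1.0, 0.3, -0.4]
finger_gap: 1.0
gripper_force: 0.0
```

servo_tool:
  commands: [0,0,0,0,0,0,-1,0,0,0,0,0,0,-1,0,0,0,0,0,0,-1,0,0,0,0,0,0,-1,0,0,0,0,0,0,-1,0,0,0,0,0,0,-1,0,0,0,0,0,0,-1,0,0,0,0,0,0,-1,0,0,0,0,0,0,-1,0,0,0,0,0,0,-1,0,0,0,0,0,0,-1,0,0,0,0,0,0,-1]

```text
t: 12.18
tcp_pos: [0.5163, 0.0213, 0.1092]
tool_rot: [0.645, 0.764, 0.001, 0.001]
force: [3.2, 2.9, 4.3]
finger_gap: 0.103
gripper_force: 39.1
```

servo_tool:
  commands: [0,0.004,-0.0108,0,0,0,-1,0,0.004,-0.0108,0,0,0,-1,0,0.0049,-0.0104,0,0,0,-1,0,0.0049,-0.0104,0,0,0,-1,0,0.0058,-0.01,0,0,0,-1,0,0.0058,-0.01,0,0,0,-1,0,0.0066,-0.0094,0,0,0,-1,0,0.0066,-0.0094,0,0,0,-1,0,0,0,0,0,0,-1,0,0,0,0,0,0,-1]

```text
t: 13.02
tcp_pos: [0.5357, 0.0248, 0.1495]
tool_rot: [0.645, 0.765, -0.0, -0.0]
force: [2.0, -1.6, -6.8]
finger_gap: 0.098
gripper_force: 38.9
```

servo_tool:
  commands: [0,0.0074,-0.0088,0,0,0,-1,0,0.0074,-0.0088,0,0,0,-1,0,0.0082,-0.0081,0,0,0,-1,0,0.0082,-0.0081,0,0,0,-1,0,0.0088,-0.0074,0,0,0,-1,0,0.0088,-0.0074,0,0,0,-1,0,0.0095,-0.0066,0,0,0,-1,0,0.0095,-0.0066,0,0,0,-1,0,0.01,-0.0058,0,0,0,-1,0,0.01,-0.0058,0,0,0,-1,0,0,0,0,0,0,-1,0,0,0,0,0,0,-1]

```text
t: 14.02
tcp_pos: [0.5773, 0.0321, 0.1882]
tool_rot: [0.644, 0.765, -0.002, -0.002]
force: [-8.9, -4.2, 6.2]
finger_gap: 0.098
gripper_force: 39.3
```

```bash
python3 - <<'E'
from h import *
a=snap('scene');print(manip.sense())
c=a['img'][150:390,180:480,::-1];cv2.imwrite('pics/s2c.png',cv2.resize(c,None,fx=2.5,fy=2.5,interpolation=cv2.INTER_CUBIC))
E
```

```text
{'t': 14.0667, 'q': array([-0.13675667,  0.5197186 ,  1.592742  , -0.00193136,  1.03394076,
       -0.30620027]), 'qd': array([-0.00021428, -0.00055749,  0.0033967 ,  0.00039004, -0.00173868,
        0.00220819]), 'tau': array([  1.61138836, -38.22363496, -18.30804348,   1.13210198,
        -2.35247433,   0.04650309]), 'tcp_pos': array([0.57716657, 0.03212192, 0.18815099]), 'tool_rot': array([ 0.64435364,  0.76472343, -0.00198547, -0.00158917]), 'force': array([-8.67710208, -2.77309352,  6.90089096]), 'ft_torque': array([-0.59374807,  1.50618524,  0.04989137]), 'gripper_force': 39.30552363395691, 'finger_gap': 0.09597002481370642}
```

View pics/s2c.png

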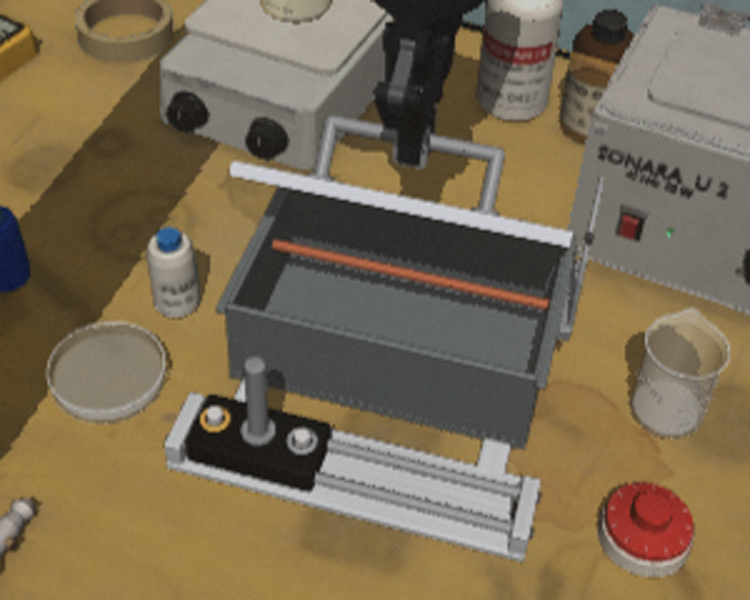

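The scene picture shows the lid near 45°: front edge from (235,168) to (572,238), pin at (590,238), carriage at its stop and the bystanders untouched. I'll measure the angle.

```bash
python3 - <<'E'
from fit import *
def solve(obs,free):
    def pt(k,a):
        th,hl,dy,R=a
        s=1 if k[1]=='l' else -1
        if k[0]=='h':x,z,y=-.126,.04,s*hl
        else: x,z,y=-R,-.002,s*.1113
        c,n=np.cos(th),np.sin(th)
        return (.066+x*c+z*n, y+dy, .087-x*n+z*c)
    v=[0.5741,0.0316,0.168]
    F=lambda a:np.concatenate([proj('scene',w(v,pt(k,a)))-o for k,o in obs.items()])
    r=least_squares(F,[free,.058,0,.1417]);print(np.degrees(r.x[0]),r.x,r.fun)
g=lambda u:(180+u[0]/2.5-.3,150+u[1]/2.5-.3)
solve({k:f['scene'](u) for k,u in dict(hl=(215,172),hr=(443,225),ll=(108,235),lr=(540,333)).items()},0.)
o=dict(hl=(330,122),hr=(502,153),ll=(233,170),lr=(572,240))
solve({k:g(u) for k,u in o.items()},.78)
solve({k:g(u) for k,u in o.items() if k[0]=='h'},.78)
v=[0.5741,0.0316,0.168]
for t in (43,45,47):
    c,n=np.cos(np.radians(t)),np.sin(np.radians(t))
    for x,z,y in((-.1417,-.002,.1113),(-.1417,-.002,-.1113),(-.126,.04,.058),(-.126,.04,-.058)):
        p=proj('scene',w(v,(.066+x*c+z*n,y,.087-x*n+z*c)));print(t,(p+.3-[180,150])*2.5)
a=snap('top');c=a['img'][150:310,250:450,::-1];cv2.imwrite('pics/t2c.png',cv2.resize(c,None,fx=3.75,fy=3.75,interpolation=cv2.INTER_CUBIC))
a=S['scene'];c=a['img'][200:300,340:450,::-1];cv2.imwrite('pics/s3c.png',cv2.resize(c,None,fx=6,fy=6,interpolation=cv2.INTER_CUBIC))
E
```

```text
0.14086253016206632 [0.0025 0.0578 0.0003 0.1439] [ 0.5588  0.2852  0.5676  0.0927 -0.2204 -1.0293 -0.8984  0.6017]
43.439401903708735 [0.7582 0.0569 0.0006 0.136 ] [-0.0106 -0.0153 -0.3207  1.5133  0.3179 -1.2187  0.0116 -0.1718]
44.021565346230005 [0.7683 0.0569 0.0007 0.1417] [ 0.1551 -0.7641 -0.1507  0.7422]
43 [231.8457 168.1468]
43 [572.5741 241.3958]
43 [328.8831 123.2229]
43 [503.5616 158.7915]
45 [233.4381 160.6968]
45 [574.3112 233.5107]
45 [330.7693 116.9024]
45 [505.1981 152.2183]
47 [235.1069 153.2707]
47 [576.0508 225.6342]
47 [332.6805 110.7102]
47 [506.8268 145.7713]
```

View pics/s3c.png

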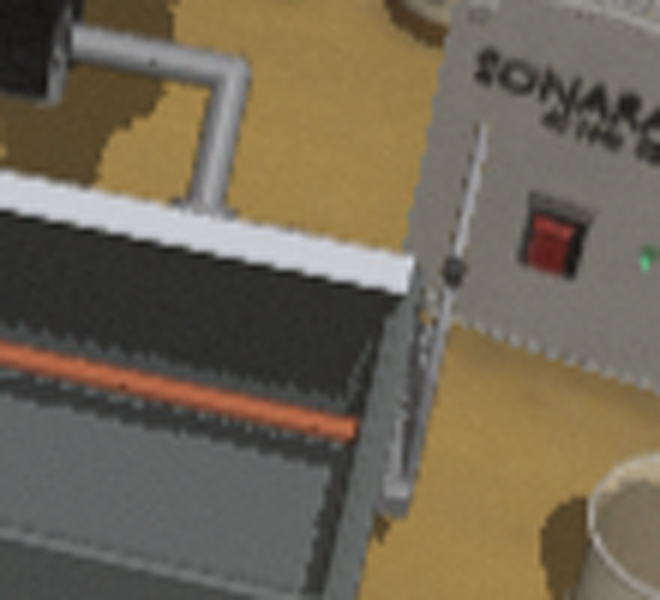

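View pics/t2c.png

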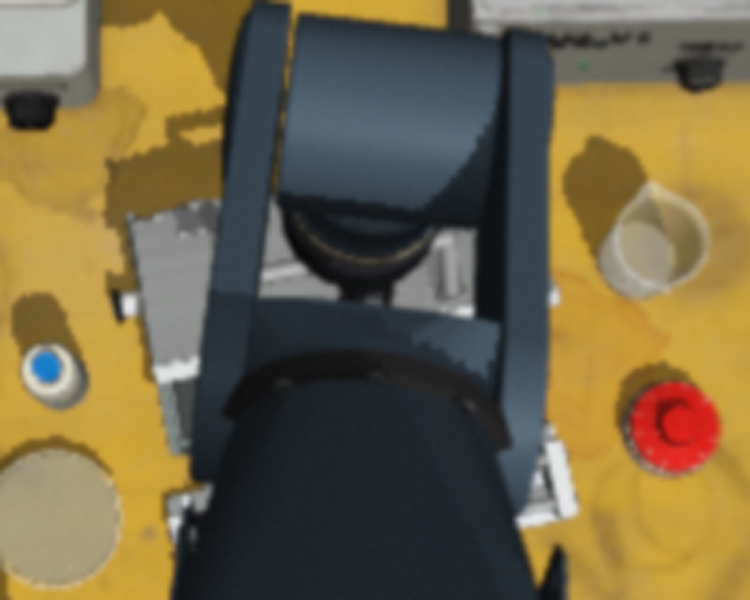

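The lid measures about 43.7°, so I'm nudging it up by about 1.3° along the arc and easing the radial strain.

servo_tool:
  commands: [0,0.0018,-0.0032,0,0,0,-1,0,0.0018,-0.0032,0,0,0,-1,0,0,0,0,0,0,-1,0,0,0,0,0,0,-1,0,0,0,0,0,0,-1]

```text
t: 14.63
tcp_pos: [0.5806, 0.0327, 0.1903]
tool_rot: [0.645, 0.765, -0.0, -0.0]
force: [-5.7, -2.5, 2.8]
finger_gap: 0.097
gripper_force: 39.7
```

```bash
python3 - <<'E'
from fit import *
a=S['scene'];print(manip.sense()['force'])
im=a['img'][:,:,::-1].copy();im=cv2.resize(im[190:270,260:450],None,fx=4,fy=4,interpolation=cv2.INTER_CUBIC)
v=[0.5741,0.0316,0.168]
for t,col in((43,(0,0,255)),(45,(0,255,0)),(47,(255,0,0))):
    c,n=np.cos(np.radians(t)),np.sin(np.radians(t))
    for z in(0,-.004):
        q=[((proj('scene',w(v,(.066-.1425*c+z*n,y,.087+.1425*n+z*c)))-[260,190]+.4)*4).astype(int).tolist() for y in(.1113,-.1113)]
        cv2.line(im,q[0],q[1],col,1)
    for y in(.058,-.058):
        p=((proj('scene',w(v,(.066-.126*c+.04*n,y,.087+.126*n+.04*c)))-[260,190]+.4)*4).astype(int).tolist();cv2.circle(im,p,3,col,-1)
cv2.imwrite('pics/s4.png',im)
E
```

```text
[-5.6518 -1.8229  2.8457]
```

View pics/s4.png

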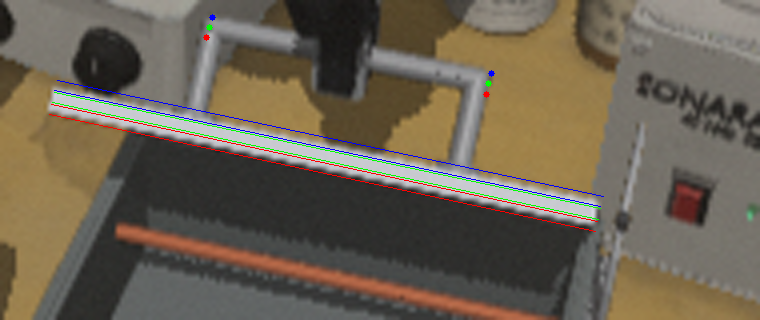

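The lid edge and handle now lie on the 45° overlay, the bar is held, and the carriage is at its stop. I'm handing in.

```bash
python3 -c "
from station import manip
s=manip.sense();print(s['t'],s['tcp_pos'],s['gripper_force']);print(manip.sign_off())"
```

```text
14.7333 [0.58062527 0.03271335 0.19029245] 39.65531408786774
the job is handed in; nothing more can be done
None
```

I slid the carriage left against its end stop, then lifted the lid to about 45° by camera measurement. I handed in at about 14.7 s with the gripper still holding the lid, and the pictures show the bottle, beaker, timer and dish where they stood.

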